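# Store the cutter tubes heavy end down

## Task

Each of the two closed square tubes on the table holds a heavy cutter packed at one end, but from outside both ends look alike; lifting a tube by its middle tells which end is heavy. Then lay each tube in a bay of its own in the sloping wooden rack, flat on the board between the guides, with the heavy end downhill and close to the ledge at the bottom. Either tube may go in either bay.

Things in the scene. Friction and masses are not known exactly. Their poses are not given: they have to be found in the camera images.
- tube_1: right-hand tube: square aluminium, lying flat, pointing away from the robot; 200x34x34 mm, alike black caps. Origin: centre; x: lengthwise. 0.43 kg; 0.30 kg of it sits in one end, 51 mm from the middle, at +x or -x: unseen, drawn anew for each tube and start. Held level by the middle, it pulls that end down with 0.14 N m
- tube_2: left-hand tube, of the same make as tube_1, its heavy end drawn separately. Origin: its centre, 17 mm above the table at the start; x: lengthwise
- bay_1: bay on the rack's +y side. Fixed wooden rack, board sloping 30 degrees. Origin: on the board, 85 mm above the table, under a stored tube's middle; x uphill along the bay, y across, z square off the board. At x -100 mm a ledge 26 mm high; at x -100 to -60 and 57 to 87 mm guides 22 mm high, 50 mm apart; sides open between. Board ends at x 90 mm
- bay_2: the other bay of the rack, 110 mm beside bay_1 on its -y side, with the same sizes. Origin and axes as in bay_1: on the sloping board under a stored tube's middle, x uphill, z square off the board

How it is judged:
By the outcome, as a careful person would: the job done as asked, in the order asked, and still so for the second after the job is handed in, with the robot touching nothing.
It also fails if it takes over 64 s, if anything falls off the work surface, if the arm or the gripper's body presses on something with over 40 N, if the wrist force passes 120 N, or if a joint passes its speed limit or range.

## Robot

A 6-joint arm with a two-finger parallel gripper is mounted at the origin on a cart in front of the work surface, level with it; the furniture and walls round the work are solid. World frame = base frame: x ahead of the robot, y to its left, z up, the work surface at z = 0. Lengths are in m, angles in degrees, forces in N, time in s.
With the tool pointing down it reaches from about 0.4 to 0.825 m from the base axis. Payload 7 kg.
Tool frame: the origin (TCP) lies on the centre line of the jaws, within the pads' length; the fingertips stand 8 mm ahead of it and the grasp point (between the pads) lies 11 mm behind it; z points along the fingers, y is the line along which they close (so a half turn about z gives the same grasp; the last joint's range is limited). The gripper opens to 88 mm and grips with 3 to 60 N. Pads are 19 mm wide; open, the fingers measure 130 mm over their backs; the gripper's body (78 mm by 193 mm) begins 47 mm behind the grasp point.
Start: joints at [88.585, 20.546, 0.682, 0, -70.136, -16.507], TCP at [0.208, 0.642, 0.235] pointing down, gripper open.
Joint ranges: [-176.03, 176.03], [-82.01, 121.73], [-58.28, 71.71], [-173.87, 95.51], [-174.79, -0.11], [-173.66, 173.66]. Speed limits (degrees/s): [136.94, 136.94, 172.46, 180, 180, 180].

## Interface

Orientations are given as [roll, pitch, yaw] about the fixed x, y, z axes, in that order (R = Rz(yaw) Ry(pitch) Rx(roll)).
In Python, from plant import ctrl, vision gives the robot as it stands. The module is installed in compiled form; this text tells all that it offers.
- The arm moves only by the tool move_arm, never from a script. Its argument "moves" is one flat list of numbers, 7 for each row, row after row: the finger opening in cm, from 0 to 8.76, then the shift along the tool's x, y, z in cm, then the turn, a rotation vector about the tool's x, y, z in rad. A call has 1 to 8 rows; each row shifts and turns the commanded pose from where the row before left it, along the tool's axes as they then stand; what a row does not reach is not made up. A row lasts 1/10 s, in which the tool goes at most 50 mm and 8.59 degrees, less where a joint would pass 70% of its speed; a pose out of reach is approached as far as the arm can. A call with a gripper value outside its range is refused whole. The fingers move at their own pace and stop on an object; the grip force is fixed at half the most. Time passes only in rows, so rows that do not move let the fingers close. It gives the time, the measured TCP pose, the force, the opening and the grip force at its end, in the units of the state.
- ctrl.get_obs(): the state, without advancing time (a new reading comes with each control period).
- vision.snapshot(name): name is "side" or "top"; returns (picture, depth): 384x512x3 uint8, red, green, blue; 384x512 float32, m along the optical axis (not along the pixel's ray), 0 where there is no reading.
- vision.camera_model(name): a dict with "vertical_fov" (degrees; the focal length in pixels is half the picture's height over the tangent of half this angle, whatever the lens; pixels are square), "cx", "cy" (the principal point, pixels), "cam_to_world" (4x4, takes a point from camera to world coordinates). Camera axes: x right, y down, z forward; pixel columns grow to the right and rows downward; lengths in m; the calibration is good to about 2 mm. A picture is of the moment at which its call begins. camera_model takes no time and is no camera call.
- ctrl.close_job(): hands the job in; it is judged then, once.
The state is a dict: "clock": time; "joint_pos": joint angles; "qvel": joint speeds; "tau": joint torques, N m; "tool_pos": TCP position; "orientation": TCP orientation; "force": force on the tool from outside, world axes, zero at the start; "moment": the same for the moment, N m; "opening": finger opening in m; "gripper_force": force on a finger pad.
Only numpy, scipy, OpenCV 4.12 (cv2) and the standard library are available. Lean on these libraries where they do the work, as an engineer would, in place of code of your own. Each camera call takes 0.05 s, during which the arm holds its last target. There are 200 camera calls.

## Working session

There is one attempt and no reset: what is moved stays moved. The work goes in short steps, Python scripts to look and compute and a tool call to move; the robot and the scene stay as the last step left them, time stands still between calls to the robot, and variables do not carry over. Pictures are saved under pics/ and viewed, at most 10 in all, crops included, and the job is handed in when it is done.

Besides the shell and the picture viewer there is one more tool, called after "Call:" as name(argument=value, ...), one argument or row to a line, values as JSON. move_arm: Moves the arm, as the interface text tells. Its arguments: {"type":"object","properties":{"moves":{"type":"array"}},"required":["moves"]}

```bash
mkdir -p pics; cat > h.py <<'E'
import numpy as np,cv2
from plant import ctrl,vision
from scipy.spatial.transform import Rotation as R
def snap(n):
    p,d=vision.snapshot(n);m=vision.camera_model(n);f=p.shape[0]/2/np.tan(np.radians(m['vertical_fov']/2))
    v,u=np.mgrid[:384,:512]
    P=np.stack([(u-m['cx'])/f*d,(v-m['cy'])/f*d,d,np.ones_like(d)],-1)@np.array(m['cam_to_world']).T
    P=P[...,:3];P[d==0]=np.nan
    return p,d,P
def save(name,p): cv2.imwrite('pics/'+name+'.png',p[...,::-1])
E
python3 - <<'E'
from h import *
o=ctrl.get_obs();print(o)
a=[]
for n in('top','side'):
    p,d,P=snap(n);np.savez(n+'.npz',p=p,d=d,P=P);a.append(p)
    print(n,np.array(vision.camera_model(n)['cam_to_world'])[:3].round(3).tolist())
cv2.imwrite('pics/a.png',cv2.resize(a[0],(800,600))[...,::-1]);cv2.imwrite('pics/b.png',cv2.resize(a[1],(800,600))[...,::-1])
E
```

```text
{'clock': 0.0, 'joint_pos': array([ 8.85843890e+01,  2.05910198e+01,  6.34815126e-01, -1.95199037e-02,
       -7.01348848e+01, -1.65074810e+01]), 'qvel': array([-0.06310385, -0.12082301,  0.08953988, -0.00402046,  0.06088601,
       -0.031044  ]), 'tau': array([-3.99249475e-04, -5.82712662e+01,  2.93063700e+01,  6.99740991e+00,
        6.98400821e-03, -1.65924876e-04]), 'tool_pos': array([0.20760014, 0.64179886, 0.23363715]), 'orientation': array([ 1.79907451e+02, -8.29094189e-03, -1.79297328e+01]), 'force': array([-0.29819876,  0.2508461 ,  0.02344857]), 'moment': array([ 0.01462826,  0.02369595, -0.00781266]), 'gripper_force': 0.0, 'opening': 0.08718994857355841}
top [[-0.024, -0.998, 0.062, 0.492], [-1.0, 0.024, 0.005, 0.123], [-0.006, -0.062, -0.998, 1.198]]
side [[-0.982, -0.105, 0.158, 0.425], [-0.19, 0.595, -0.781, 0.771], [-0.012, -0.797, -0.604, 0.592]]
```

View pics/a.png

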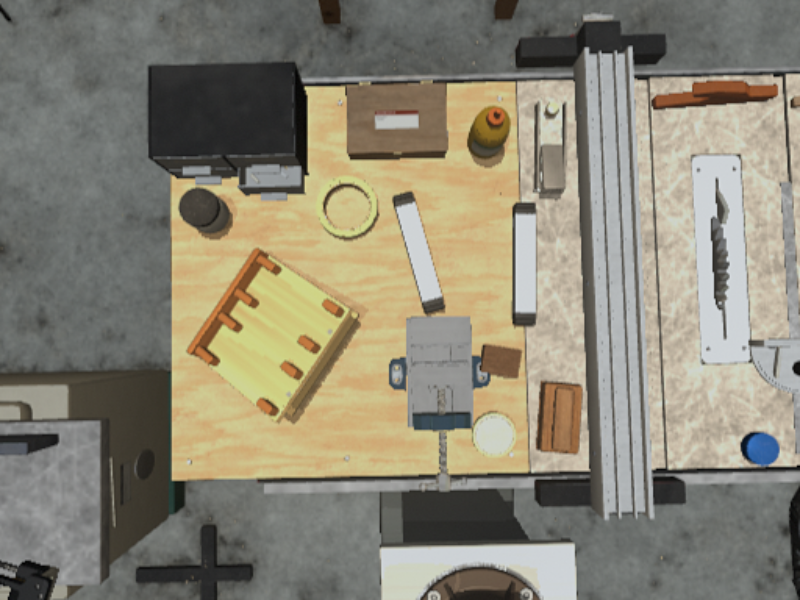

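View pics/b.png

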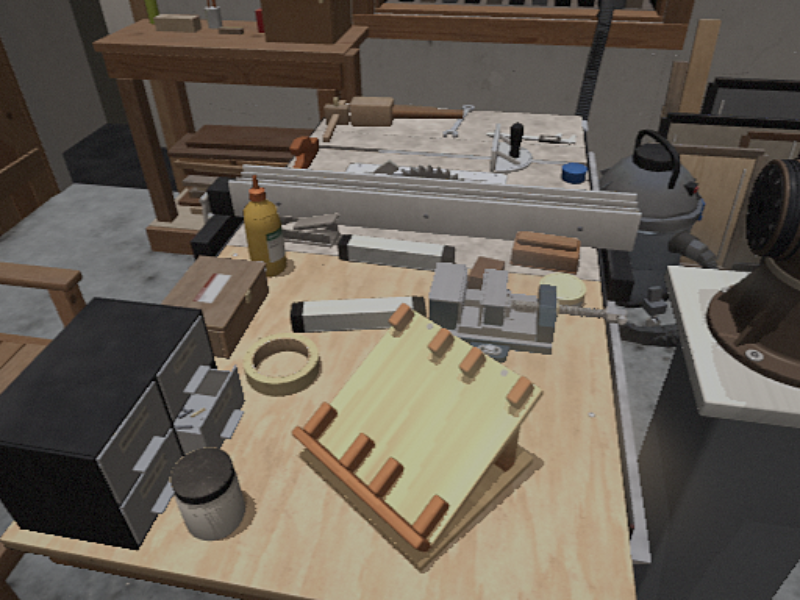

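Top view: tube 2 runs (404,198)–(433,305), tube 1 runs (525,205)–(525,322). The rack sits at (195–355, 250–420) with its orange ledge on the upper left and uphill to the lower right. A vise stands next to the tubes.

```bash
cat > m.py <<'E'
from h import *
def meas(p,P,lo,hi):
    # tube from top-surface points within box
    m=np.all((P[...,:2]>lo)&(P[...,:2]<hi),-1)&(P[...,2]>.026)&(P[...,2]<.045)
    q=P[m]; r=cv2.minAreaRect((q[:,:2]*1000).astype(np.float32)); return r,len(q),np.median(q[:,2]),cv2.boxPoints(r)
E
python3 - <<'E'
from m import *
D=np.load('top.npz');P=D['P'];p=D['p']
for c in [(258,127),(277,195),(336,131),(336,206)]: print(c,P[c[1],c[0]].round(3))
for n,a,b in(('t2',(258,127),(277,195)),('t1',(336,131),(336,206))):
    A=P[a[1],a[0],:2];B=P[b[1],b[0],:2]
    print(n,meas(p,P,np.minimum(A,B)-.035,np.maximum(A,B)+.035))
# rack plane: polygon on board
for n in('top','side'):
    D=np.load(n+'.npz');P=D['P'];p=D['p'];mk=np.zeros(p.shape[:2],np.uint8)
    poly=np.array([[270,290],[330,325],[270,375],[230,340]] if n=='top' else [[400,360],[480,400],[430,470],[350,420]])*.64
    cv2.fillPoly(mk,[poly.astype(np.int32)],1)
    q=P[mk>0];q=q[~np.isnan(q[:,0])];c=q.mean(0);nn=np.linalg.svd(q-c)[2][2];nn*=np.sign(nn[2])
    print(n,c,nn,'tilt',np.degrees(np.arccos(nn[2])),'uphill yaw',np.degrees(np.arctan2(-nn[1],-nn[0])),'res',np.std((q-c)@nn))
    # bay height line: rack points above board
    up=-nn*nn[2]+[0,0,1]; up=up/np.linalg.norm(up);y=np.cross(nn,up)
    L=(P-c)@np.stack([up,y,nn],1)
    w=(abs(L[...,0])<.16)&(abs(L[...,1])<.16)
    b=w&(L[...,2]>.012)&(L[...,2]<.035)
    num,lab,st,ce=cv2.connectedComponentsWithStats(b.astype(np.uint8))
    for i in range(1,num):
        if st[i,4]>8:
            l=L[lab==i];print(i,st[i,4],np.percentile(l,[3,97],0).round(3).tolist())
    bd=w&(abs(L[...,2])<.006);l=L[bd];print('board ext',np.percentile(l,[.5,99.5],0).round(3).tolist())
    print('centre pt offset: z=.085 at u=',(.085-c[2])/up[2])
# obstacles heights
P=np.load('top.npz')['P']
for nme,u0,u1,v0,v1 in[('vise',385,495,315,480),('ring',315,380,175,240),('box',345,448,80,160),('bottle',468,512,105,160),('block',480,522,343,378),('jar',178,230,185,235),('wood',538,582,380,455),('disc',470,518,410,455),('fence',575,655,60,510),('clamp',533,568,95,195),('cab',150,305,65,200)]:
    q=P[int(v0*.64):int(v1*.64),int(u0*.64):int(u1*.64)].reshape(-1,3);q=q[q[:,2]>.01]
    print(nme,np.nanpercentile(q,[1,99],0).round(3).tolist())
E
```

```text
(258, 127) [0.715 0.106 0.035]
(277, 195) [0.54  0.062 0.031]
(336, 131) [ 0.699 -0.092  0.035]
(336, 206) [ 0.509 -0.085  0.035]
t2 (((629.2474365234375, 83.40103149414062), (199.98670959472656, 34.173336029052734), 14.320889472961426), 1048, np.float64(0.033208466679588766), array([[528.1349  ,  75.22316 ],
       [536.58777 ,  42.111736],
       [730.36    ,  91.5789  ],
       [721.9071  , 124.69032 ]], dtype=float32))
t1 (((621.0842895507812, -90.29629516601562), (47.98212814331055, 229.70751953125), 83.28446960449219), 1088, np.float64(0.03357908562130685), array([[ 504.21304 , -100.691765],
       [ 732.3445  , -127.55375 ],
       [ 737.95557 ,  -79.900826],
       [ 509.8241  ,  -53.03884 ]], dtype=float32))
top [0.50291549 0.30805625 0.08529115] [0.30612764 0.43147048 0.84859831] tilt 31.940460183670044 uphill yaw -125.35564186680708 res 0.0038442154363792
1 879 [[-0.109, -0.099, 0.014], [-0.059, 0.086, 0.031]]
2 68 [[0.059, 0.074, 0.014], [0.087, 0.087, 0.021]]
3 69 [[0.061, 0.011, 0.014], [0.087, 0.024, 0.021]]
4 73 [[0.059, -0.035, 0.012], [0.087, -0.022, 0.021]]
5 76 [[
[... 576 characters left out ...]
, 0.027]]
board ext [[-0.159, -0.101, -0.006], [0.096, 0.131, 0.005]]
centre pt offset: z=.085 at u= 0.009121654224806024
vise [[0.273, -0.028, 0.011], [0.52, 0.128, 0.077]]
ring [[0.659, 0.152, 0.011], [0.757, 0.248, 0.029]]
box [[0.787, 0.036, 0.017], [0.901, 0.193, 0.066]]
bottle [[0.785, -0.058, 0.012], [0.837, -0.004, 0.17]]
block [[0.424, -0.074, 0.012], [0.474, -0.012, 0.04]]
jar [[0.672, 0.397, 0.012], [0.732, 0.457, 0.083]]
wood [[0.303, -0.169, 0.014], [0.41, -0.104, 0.048]]
disc [[0.3, -0.064, 0.016], [0.366, 0.011, 0.05]]
fence [[0.223, -0.263, 0.014], [0.921, -0.166, 0.078]]
clamp [[0.725, -0.166, 0.011], [0.872, -0.114, 0.051]]
cab [[0.721, 0.264, 0.015], [0.901, 0.479, 0.153]]
```

```bash
cat > m.py <<'E'
from h import *
n=np.array([.286,.411,.8655]);n/=np.linalg.norm(n)
yaw=np.radians(-125.0);t=np.radians(30)
up=np.array([np.cos(yaw)*np.cos(t),np.sin(yaw)*np.cos(t),np.sin(t)]);ry=np.array([-np.sin(yaw),np.cos(yaw),0]);rz=np.cross(up,ry)
def go(pos,Rt,cur=None):
    if cur is None:
        o=ctrl.get_obs();cur=(o['tool_pos'],R.from_euler('xyz',o['orientation'],degrees=True))
    p0,R0=cur; 
    d=R0.inv().apply(np.array(pos)-p0)*100; r=(R0.inv()*Rt).as_rotvec()
    print('d cm',d.round(2),'rot',r.round(3),'rows',max(np.abs(d).max()/5,np.linalg.norm(r)/.149).round(1)); return (np.array(pos),Rt)
def down(y): return R.from_euler('xyz',[180,0,y],degrees=True)
E
python3 - <<'E'
from m import *
P=np.load('top.npz')['P']
w=(abs(P[...,0]-.6)<.08)
for y in np.arange(-.28,-.1,.01):
    q=P[w&(abs(P[...,1]-y)<.005)];print(round(y,2),np.nanpercentile(q[:,2],[10,50,98]).round(3))
m=(abs(P[...,1]+.09)<.03)&(P[...,0]>.49)&(P[...,0]<.72)&(P[...,2]>.027)&(P[...,2]<.045)
k,lab,st,ce=cv2.connectedComponentsWithStats(m.astype(np.uint8));i=1+st[1:,4].argmax();q=P[lab==i]
print(cv2.minAreaRect((q[:,:2]*1000).astype(np.float32)),len(q))
c=np.array([.50215,.31762,.08043]);
for b in(.0525,-.0565): print('bay side',c+up*.0065+ry*b)
c=np.array([.50292,.30806,.08529]);
for b in(.049,-.0605): print('bay top',c+up*.0+ry*b)
print(up,ry,rz)
print(vision.camera_model('top'))
go([.629,.083,.20],down(14.3))
E
```

```text
-0.28 nan
-0.27 [0.071 0.071 0.071]
-0.26 [0.06  0.073 0.079]
-0.25 [0.056 0.059 0.067]
-0.24 [0.058 0.067 0.074]
-0.23 [0.056 0.059 0.064]
-0.22 [0.056 0.059 0.069]
-0.21 [0.057 0.062 0.074]
-0.2 [0.056 0.059 0.071]
-0.19 [0.003 0.049 0.078]
-0.18 [-0.003 -0.     0.004]
-0.17 [-0.003 -0.     0.005]
-0.16 [-0.003 -0.001  0.004]
-0.15 [-0.003  0.     0.005]
-0.14 [-0.003 -0.     0.004]
-0.13 [-0.003 -0.     0.004]
-0.12 [-0.003 -0.     0.004]
-0.11 [-0.003  0.001  0.036]
((606.2373046875, -88.226318359375), (33.510921478271484, 199.44361877441406), 88.06586456298828) 1070
bay side [0.54192673 0.28289609 0.08368   ]
bay side [0.45263915 0.34541593 0.08368   ]
bay top [0.54305845 0.27995475 0.08529   ]
bay top [0.4533613  0.34276137 0.08529   ]
[-0.49673176 -0.70940648  0.5       ] [ 0.81915204 -0.57357644  0.        ] [0.28678822 0.40957602 0.8660254 ]
{'vertical_fov': 45.180416854200615, 'cx': 250.3823465013405, 'cy': 185.9778328935317, 'cam_to_world': array([[-0.0237123 , -0.99776373,  0.06249208,  0.49183039],
       [-0.99970039,  0.0240451 ,  0.00457875,  0.12342038],
       [-0.00607113, -0.06236479, -0.99803496,  1.19835861],
       [ 0.        ,  0.        ,  0.        ,  1.        ]])}
d cm [57.29 40.2   3.44] rot [ 0.001  0.    -0.562] rows 11.5
  return np.nanmean(a, axis, out=out, keepdims=keepdims)
```

Call:
move_arm(
  moves=[6.5, 3.82, 2.68, 0.1, 0, 0, 0, 6.5, 3.82, 2.68, 0.1, 0, 0, 0, 6.5, 3.82, 2.68, 0.1, 0, 0, 0, 6.5, 3.82, 2.68, 0.1, 0, 0, 0, 6.5, 3.82, 2.68, 0.1, 0, 0, 0, 6.5, 3.82, 2.68, 0.1, 0, 0, 0, 6.5, 3.82, 2.68, 0.1, 0, 0, 0, 6.5, 3.82, 2.68, 0.2, 0, 0, 0],
)

```text
clock: 0.9
tool_pos: [0.4332, 0.3425, 0.2255]
orientation: [-180.0, 0.0, -17.9]
force: [0.8, 0.6, -0.9]
opening: 0.0648
gripper_force: 0.0
```

Call:
move_arm(
  moves=[6.5, 3.82, 2.68, 0.5, 0, 0, 0, 6.5, 3.82, 2.68, 0.5, 0, 0, 0, 6.5, 3.82, 2.68, 0.5, 0, 0, 0, 6.5, 3.82, 2.68, 0.5, 0, 0, 0, 6.5, 3.82, 2.68, 0.5, 0, 0, 0, 6.5, 3.82, 2.68, 0.5, 0, 0, 0, 6.5, 3.82, 2.68, 0.5, 0, 0, 0, 6.5, 0, 0, 0, 0, 0, -0.14],
)

```text
clock: 1.7
tool_pos: [0.6308, 0.0789, 0.1885]
orientation: [179.9, 0.1, -10.1]
force: [-1.1, 0.2, -0.9]
opening: 0.0657
gripper_force: 0.0
```

Call:
move_arm(
  moves=[6.5, 0, 0, 2, 0, 0, -0.14, 6.5, 0, 0, 2, 0, 0, -0.14, 6.5, 0, 0, 2, 0, 0, -0.14, 6.5, 0, 0, 0, 0, 0, 0],
)

```text
clock: 2.1
tool_pos: [0.6271, 0.0827, 0.1272]
orientation: [180.0, 0.3, 14.2]
force: [-0.7, -0.3, -0.5]
opening: 0.0649
gripper_force: 0.0
```

```bash
python3 - <<'E'
from m import *
p,d,P=snap('top');save('c',p)
go([.629,.083,.014],down(14.3))
o=ctrl.get_obs();print(o['clock'],o['tool_pos'],o['orientation'],o['moment'],o['force'])
E
```

```text
d cm [1.200e-01 1.000e-02 1.152e+01] rot [ 0.001  0.003 -0.006] rows 2.3
2.15 [0.62823177 0.08295175 0.12916798] [179.96960837   0.19638149  13.98266963] [-0.11478176 -0.04665681 -0.03016458] [ 0.48579033 -0.36403884  1.13337164]
```

Call:
move_arm(
  moves=[6.5, 0, 0, 3.5, 0, 0, 0, 6.5, 0, 0, 3.5, 0, 0, 0, 6.5, 0, 0, 2.5, 0, 0, 0, 6.5, 0, 0, 1.8, 0, 0, 0, 6.5, 0, 0, 0, 0, 0, 0, 2.5, 0, 0, 0, 0, 0, 0, 2.5, 0, 0, 0, 0, 0, 0, 2.5, 0, 0, 0, 0, 0, 0],
)

```text
clock: 2.95
tool_pos: [0.6302, 0.0838, 0.0192]
orientation: [-180.0, -0.1, 14.1]
force: [0.8, 0.1, 0.7]
opening: 0.0465
gripper_force: 0.0
```

Call:
move_arm(
  moves=[2.5, 0, 0, 0, 0, 0, 0, 2.5, 0, 0, 0, 0, 0, 0, 2.5, 0, 0, -1, 0, 0, 0, 2.5, 0, 0, -2, 0, 0, 0, 2.5, 0, 0, -2, 0, 0, 0, 2.5, 0, 0, -1, 0, 0, 0, 2.5, 0, 0, 0, 0, 0, 0, 2.5, 0, 0, 0, 0, 0, 0],
)

```text
clock: 3.75
tool_pos: [0.6286, 0.0833, 0.077]
orientation: [-180.0, 0.0, 14.1]
force: [0.6, 0.2, -5.1]
opening: 0.0338
gripper_force: 30.0
```

```bash
cat > tm.py <<'E'
from m import *
M=[];
for k in range(3):
    p,d,P=snap('side');o=ctrl.get_obs();M.append(o['moment'])
save(__import__('sys').argv[1],p)
R0=R.from_euler('xyz',o['orientation'],degrees=True)
print(o['clock'],o['tool_pos'],o['orientation'],o['force'],o['opening'],o['gripper_force'])
print('world',np.round(M,3).tolist(),'tool',R0.inv().apply(np.mean(M,0)).round(3),'xtool',R0.apply([1,0,0]).round(3))
E
python3 tm.py d
```

```text
3.9 [0.62843388 0.08314609 0.07633268] [1.79992921e+02 1.17115307e-01 1.41485676e+01] [-0.1914672  -1.54535698 -4.40633791] 0.03352917953909544 29.999266639351845
world [[-0.016, -0.091, 0.003], [-0.008, -0.159, 0.01], [-0.011, -0.188, 0.045]] tool [-0.047  0.139 -0.019] xtool [ 0.97   0.244 -0.002]
```

View pics/d.png

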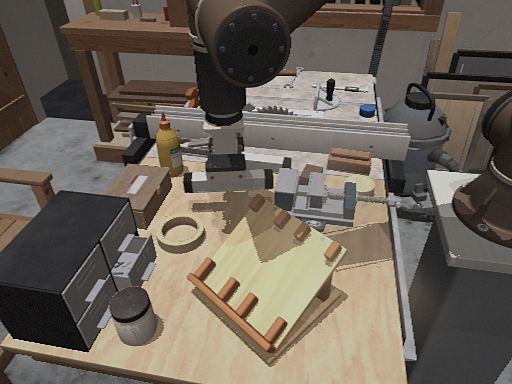

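Side view: the tube is held level at about (188–272,180). The moment of about −0.15 N m about world y means the heavy end is towards −x, which is the tool's −x. So tool x should point uphill.

```bash
cat >> m.py <<'E'
B={1:np.array([.5425,.2815,.0845]),2:np.array([.453,.344,.0845])}
def place(b,h,dx=.004,flip=1):
    Rt=R.from_matrix(np.stack([flip*up,-flip*ry,-rz],1)); return B[b]+up*dx+rz*h,Rt
E
python3 - <<'E'
from m import *
o=ctrl.get_obs();print(o['joint_pos'].round(0))
c=(np.array([.6285,.083,.0765]),down(14.1))
c=go([.6285,.083,.20],down(14.1+.0),c)
c=go(c[0],down(-50),c);c=go(c[0],down(-125),c)
p,Rt=place(2,.097)
c=go([p[0],p[1],.2],down(-125),c);c=go(p,Rt,c)
print(p)
E
```

```text
[ 25.  25. -16.  -0. -50.  79.]
d cm [  0.     0.   -12.35] rot [0. 0. 0.] rows 2.5
d cm [0. 0. 0.] rot [-0.    -0.     1.119] rows 7.5
d cm [0. 0. 0.] rot [ 0.    -0.     1.309] rows 8.8
d cm [-15.82  29.35   0.  ] rot [0. 0. 0.] rows 5.9
d cm [ 0.   -0.    2.95] rot [0.    0.524 0.   ] rows 3.5
[0.47883153 0.38089125 0.17050446]
```

Call:
move_arm(
  moves=[2.5, 0, 0, -2, 0, 0, 0.05, 2.5, 0, 0, -3, 0, 0, 0.1, 2.5, 0, 0, -3.3, 0, 0, 0.14, 2.5, 0, 0, -3, 0, 0, 0.14, 2.5, 0, 0, -1, 0, 0, 0.14, 2.5, 0, 0, 0, 0, 0, 0.14, 2.5, 0, 0, 0, 0, 0, 0.14, 2.5, 0, 0, 0, 0, 0, 0.14],
)

```text
clock: 4.7
tool_pos: [0.6287, 0.0833, 0.1995]
orientation: [179.9, 0.1, -42.9]
force: [0.6, 0.0, -5.1]
opening: 0.0341
gripper_force: 30.0
```

Call:
move_arm(
  moves=[2.5, 0, 0, 0, 0, 0, 0.145, 2.5, 0, 0, 0, 0, 0, 0.145, 2.5, 0, 0, 0, 0, 0, 0.145, 2.5, 0, 0, 0, 0, 0, 0.145, 2.5, 0, 0, 0, 0, 0, 0.145, 2.5, 0, 0, 0, 0, 0, 0.145, 2.5, 0, 0, 0, 0, 0, 0.145, 2.5, 0, 0, 0, 0, 0, 0.145],
)

```text
clock: 5.5
tool_pos: [0.6286, 0.0832, 0.1993]
orientation: [179.9, -0.1, -109.4]
force: [0.5, -0.1, -4.5]
opening: 0.0338
gripper_force: 30.0
```

Call:
move_arm(
  moves=[2.5, -1, 1.5, 0, 0, 0, 0.14, 2.5, -2, 4, 0, 0, 0, 0.14, 2.5, -2, 4, 0, 0, 0, 0, 2.5, -2, 4, 0, 0, 0, 0, 2.5, -2, 4, 0, 0, 0, 0, 2.5, -2, 4, 0, 0, 0, 0, 2.5, -2, 3.5, 0, 0, 0, 0, 2.5, 0, 0, 0, 0, 0, 0],
)

```text
clock: 6.3
tool_pos: [0.4875, 0.3313, 0.1996]
orientation: [180.0, -0.0, -124.8]
force: [-0.0, 0.1, -4.4]
opening: 0.0337
gripper_force: 30.0
```

```bash
python3 - <<'E'
from m import *
o=ctrl.get_obs();print(o['clock'],o['tool_pos'],o['orientation'],o['joint_pos'].round(0),o['moment'])
p,Rt=place(2,.097)
c=go([p[0],p[1],.2],down(-125));go(p,Rt,c);go(p,Rt)
E
```

```text
6.3 [0.48748266 0.33128898 0.19956784] [ 1.79962606e+02 -4.55604196e-02 -1.24830263e+02] [ 53.  14. -13.  -0. -63. -88.] [-0.12424132 -0.01845034  0.00809577]
d cm [-3.58  3.54 -0.04] rot [ 0.001 -0.001  0.003] rows 0.7
d cm [ 0.   -0.    2.95] rot [0.    0.524 0.   ] rows 3.5
d cm [-3.58  3.54  2.91] rot [-0.     0.523  0.003] rows 3.5
```

Call:
move_arm(
  moves=[2.5, -3.6, 3.5, 0, 0, 0, 0, 2.5, 0, 0, 0, 0, 0.131, 0, 2.5, 0, 0, 0, 0, 0.131, 0, 2.5, 0, 0, 0, 0, 0.131, 0, 2.5, 0, 0, 0, 0, 0.131, 0, 2.5, 0, 0, 0, 0, 0, 0, 2.5, 0, 0, 0, 0, 0, 0],
)

```text
clock: 7.0
tool_pos: [0.4818, 0.377, 0.1972]
orientation: [180.0, -30.2, -125.1]
force: [-0.5, 0.0, -3.4]
opening: 0.034
gripper_force: 30.0
```

```bash
python3 tm.py e; python3 - <<'E'
from m import *
p,d,P=snap('side')
# tube top surface pts near gripper in tool frame
o=ctrl.get_obs();R0=R.from_euler('xyz',o['orientation'],degrees=True)
for h in(.097,.02):go(*place(2,h))
p2,_,_=snap('top');save('e2',p2)
E
```

```text
7.15 [0.48193831 0.37673246 0.20198774] [-179.98122314  -29.81097157 -125.08524535] [-0.13815082 -0.99767075 -4.08422332] 0.033794342695134365 29.985180124640465
world [[1.91, -1.381, 0.04], [1.925, -1.436, 0.037], [1.921, -1.387, -0.011]] tool [ 0.049 -2.375  0.004] xtool [-0.499 -0.71   0.497]
d cm [-1.74  0.49  2.69] rot [ 0.001  0.004 -0.001] rows 0.5
d cm [-1.71  0.49 10.39] rot [ 0.001  0.004 -0.001] rows 2.1
```

View pics/e.png

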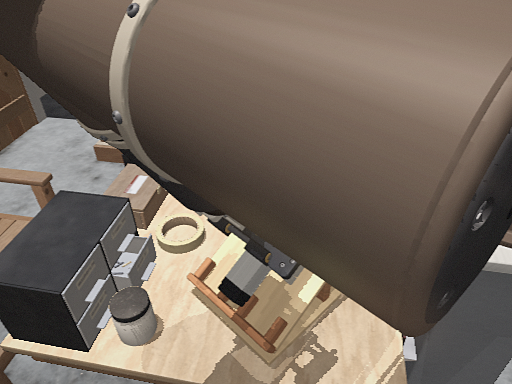

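Side view: the arm hides much of the scene. The tube's dark lower cap at (235,290) hangs above a bay near its ledge. I'll descend along the board normal.

Call:
move_arm(
  moves=[2.5, -1.7, 0.5, 2.7, 0, 0, 0, 2.5, 0, 0, 2.5, 0, 0, 0, 2.5, 0, 0, 2.2, 0, 0, 0, 2.5, 0, 0, 0, 0, 0, 0],
)

```text
clock: 7.65
tool_pos: [0.463, 0.3597, 0.1274]
orientation: [179.9, -30.1, -125.1]
force: [-0.0, -0.8, -3.7]
opening: 0.034
gripper_force: 30.0
```

```bash
python3 - <<'E'
from m import *
for k in range(2):
    p,d,P=snap('side');o=ctrl.get_obs()
    print(o['tool_pos'],o['force'],o['moment']);go(*place(2,.02))
L=(P-B[2])@np.stack([up,ry,rz],1)
# tube visible surface in bay frame
w=(L[...,0]<-.03)&(L[...,0]>-.098)&(abs(L[...,1])<.045)&(L[...,2]>.027)&(L[...,2]<.09)
q=L[w];print(len(q),np.nanpercentile(q,[2,50,98],0).round(4).tolist())
x0,y0=190,200;cv2.imwrite('pics/f.png',cv2.resize(p[200:370,170:370],(800,600))[...,::-1])
E
```

```text
[0.46433999 0.36083232 0.12892899] [ 0.69642322  0.35261683 -2.99358009] [ 1.93355719 -1.45752156  0.04010988]
d cm [-0.06 -0.04  2.86] rot [ 0.001 -0.    -0.001] rows 0.6
[0.46523024 0.36174126 0.12979415] [ 0.11067741  0.44789189 -2.88288571] [ 1.94307857 -1.4169667  -0.0148306 ]
d cm [ 0.01 -0.02  3.  ] rot [-0.     0.002 -0.001] rows 0.6
938 [[-0.0949, -0.0182, 0.0324], [-0.0725, -0.0085, 0.0622], [-0.0502, 0.0148, 0.0644]]
```

View pics/f.png

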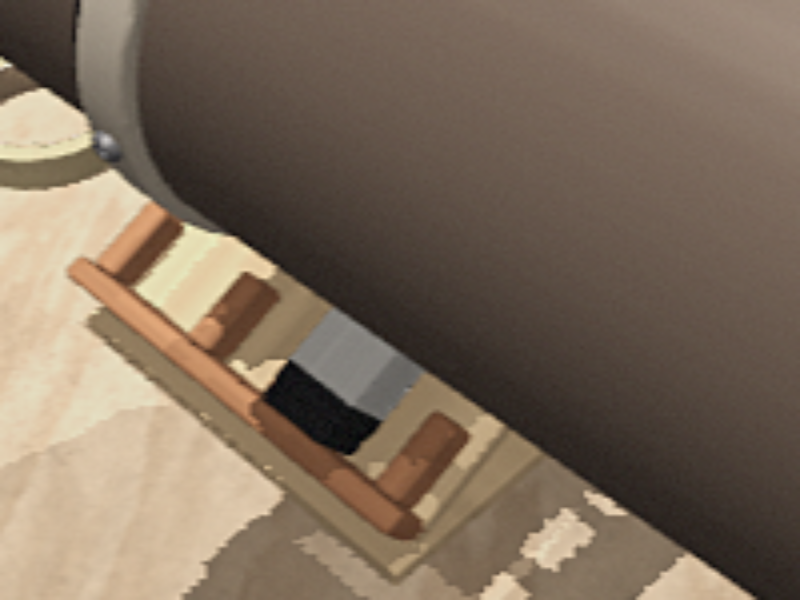

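The crop shows the tube centred over bay 2 between the guides (cap at (330,400)), with about 30 mm left to go down.

Call:
move_arm(
  moves=[2.5, 0, 0, 1.2, 0, 0, 0, 2.5, 0, 0, 1, 0, 0, 0, 2.5, 0, 0, 0.4, 0, 0, 0, 2.5, 0, 0, 0, 0, 0, 0],
)

```text
clock: 8.15
tool_pos: [0.4569, 0.3504, 0.1049]
orientation: [180.0, -30.1, -125.1]
force: [0.7, -0.3, -4.4]
opening: 0.0336
gripper_force: 30.0
```

```bash
cat > ck.py <<'E'
from m import *
import sys
b=int(sys.argv[1])
p,d,P=snap('side');o=ctrl.get_obs();print(o['tool_pos'],o['force'],o['moment'],o['opening'])
go(*place(b,.02,flip=int(sys.argv[2])))
L=(P-B[b])@np.stack([up,ry,rz],1)
w=(L[...,0]<-.03)&(L[...,0]>-.11)&(abs(L[...,1])<.024)&(L[...,2]>.027)&(L[...,2]<.09)
q=L[w];print(len(q),np.nanpercentile(q,[2,50,98],0).round(4).tolist())
E
python3 ck.py 2 1
```

```text
[0.45724861 0.35079598 0.10531484] [-0.03909686 -0.42233648 -3.84031653] [ 2.00692397 -1.38895597  0.02398853] 0.03375674798056781
d cm [ 0.05 -0.04  0.2 ] rot [ 0.    -0.001 -0.001] rows 0.0
658 [[-0.097, -0.0181, 0.0275], [-0.0753, -0.003, 0.035], [-0.054, 0.0152, 0.0373]]
```

Call:
move_arm(
  moves=[2.5, 0, 0, 0.1, 0, 0, 0, 2.5, 0, 0, 0.1, 0, 0, 0, 2.5, 0, 0, 0, 0, 0, 0],
)

```text
clock: 8.5
tool_pos: [0.4567, 0.3502, 0.1037]
orientation: [180.0, -30.0, -125.1]
force: [-0.2, 0.0, -4.1]
opening: 0.034
gripper_force: 30.0
```

```bash
python3 ck.py 2 1
```

```text
[0.45677555 0.35019654 0.10377043] [ 0.11336854 -0.23097875 -3.45474699] [ 1.99026843 -1.38222478 -0.02125977] 0.03394617856366795
d cm [ 0.06 -0.05  0.03] rot [ 0.    -0.    -0.001] rows 0.0
668 [[-0.1045, -0.0179, 0.0273], [-0.0755, -0.0028, 0.034], [-0.0534, 0.0151, 0.0362]]
```

Two steps more until contact, then release gently.

Call:
move_arm(
  moves=[2.5, 0, 0, 0.1, 0, 0, 0, 2.5, 0, 0, 0.05, 0, 0, 0, 2.5, 0, 0, 0, 0, 0, 0],
)

```text
clock: 8.85
tool_pos: [0.4565, 0.3498, 0.1029]
orientation: [-180.0, -30.0, -125.1]
force: [0.2, 0.6, -1.3]
opening: 0.0339
gripper_force: 30.0
```

Call:
move_arm(
  moves=[3.7, 0, 0, 0, 0, 0, 0, 4, 0, 0, 0, 0, 0, 0, 5, 0, 0, 0, 0, 0, 0, 6, 0, 0, 0, 0, 0, 0, 6, 0, 0, 0, 0, 0, 0],
)

```text
clock: 9.35
tool_pos: [0.4563, 0.3495, 0.1025]
orientation: [-180.0, -30.0, -125.1]
force: [-1.2, 0.6, -0.1]
opening: 0.0569
gripper_force: 0.0
```

Call:
move_arm(
  moves=[6, 0, 0, -1.5, 0, 0, 0, 6, 0, 0, -3, 0, 0, 0, 6, 0, 0, -4, 0, 0, 0, 6, 0, 0, -4, 0, 0, 0, 6, 0, 0, -2, 0, 0, 0, 6, 0, 0, 0, 0, 0, 0],
)

```text
clock: 9.95
tool_pos: [0.4993, 0.4104, 0.2305]
orientation: [-179.9, -29.7, -125.1]
force: [0.9, -0.7, -1.0]
opening: 0.0599
gripper_force: 0.0
```

```bash
python3 ck.py 2 1;python3 - <<'E'
from m import *
c=go([.606,-.078,.24],down(-125))
c=go([.606,-.078,.24],down(-60),c);c=go([.606,-.078,.24],down(-1.9),c)
print(ctrl.get_obs()['joint_pos'].round(0))
E
```

```text
[0.49839611 0.40954664 0.22869468] [-0.05959256 -0.25197796 -0.47088726] [ 1.47758789 -1.07856984 -0.06215393] 0.05981510837796862
d cm [ 0.12 -0.05 14.47] rot [ 0.001  0.002 -0.001] rows 2.9
529 [[-0.1041, -0.0181, 0.0273], [-0.0803, -0.0031, 0.0335], [-0.0626, 0.0155, 0.0356]]
d cm [ 29.8  -36.82  15.83] rot [ 0.    -0.522 -0.001] rows 7.4
d cm [0. 0. 0.] rot [ 0.     0.    -1.134] rows 7.6
d cm [0. 0. 0.] rot [-0.     0.    -1.014] rows 6.8
[  56.   36.   20.   -1. -103.  -91.]
```

```bash
python3 - <<'E'
from m import *
for n in('top','side','top'):
    p,d,P=snap(n);o=ctrl.get_obs();R0=R.from_euler('xyz',o['orientation'],degrees=True);print(R0.inv().apply(o['moment']).round(3),o['force'].round(2))
p,d,P=snap('side');cv2.imwrite('pics/g.png',cv2.resize(p[150:370,130:400],(800,600))[...,::-1])
E
```

```text
[ 3.000e-03 -1.793e+00  1.000e-03] [-0.05 -0.75 -1.48]
[ 0.041 -1.767  0.034] [ 0.29 -0.06 -0.54]
[ 0.036 -1.791  0.043] [ 0.13  0.41 -0.94]
```

View pics/g.png

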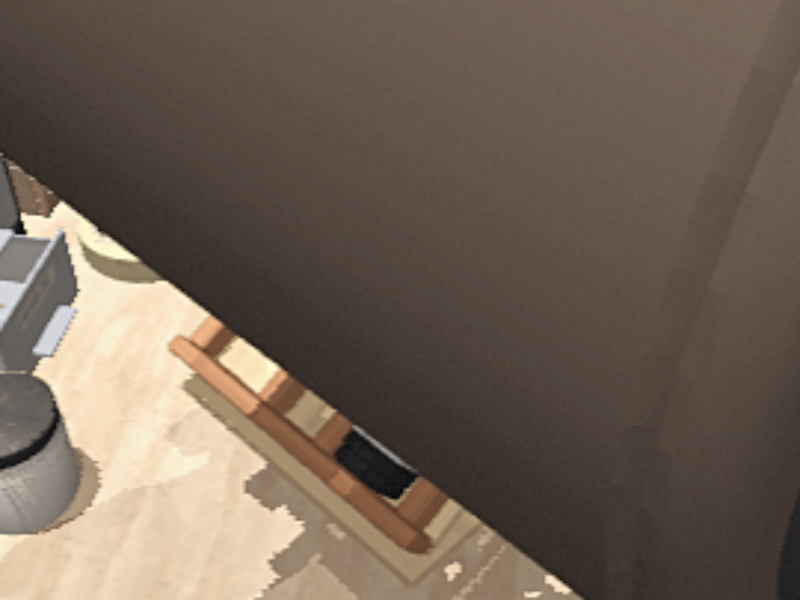

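The crop shows the tube's black cap seated in bay 2 close to the ledge, at (375,465). On to tube 1.

Call:
move_arm(
  moves=[6.5, 0, 0, 0, 0, -0.131, 0, 6.5, 0, 0, 0, 0, -0.131, 0, 6.5, 0, 0, 0, 0, -0.131, 0, 6.5, 0, 0, 0, 0, -0.131, 0, 6.5, 3.07, -3.35, 0, 0, 0, 0, 6.5, 3.07, -3.35, 0, 0, 0, 0, 6.5, 3.07, -3.35, 0, 0, 0, 0, 6.5, 3.07, -3.35, 0, 0, 0, 0],
)

```text
clock: 11.0
tool_pos: [0.5364, 0.2293, 0.2277]
orientation: [180.0, -0.0, -125.0]
force: [1.3, 0.7, -0.7]
opening: 0.0649
gripper_force: 0.0
```

Call:
move_arm(
  moves=[6.5, 3.07, -3.35, 0, 0, 0, 0, 6.5, 3.07, -3.35, 0, 0, 0, 0, 6.5, 3.07, -3.35, 0, 0, 0, 0, 6.5, 3.07, -3.35, 0, 0, 0, 0, 6.5, 3.07, -3.35, 0, 0, 0, 0, 6.5, 3.07, -3.35, 0, 0, 0, 0, 6.5, 3.07, -3.35, 0, 0, 0, 0, 6.5, 0, 0, 0, 0, 0, -0.143],
)

```text
clock: 11.8
tool_pos: [0.605, -0.084, 0.2269]
orientation: [179.9, -0.1, -117.1]
force: [-0.7, 0.5, -0.8]
opening: 0.065
gripper_force: 0.0
```

Call:
move_arm(
  moves=[6.5, 0, 0, 1, 0, 0, -0.143, 6.5, 0, 0, 1, 0, 0, -0.143, 6.5, 0, 0, 1, 0, 0, -0.143, 6.5, 0, 0, 1, 0, 0, -0.143, 6.5, 0, 0, 1, 0, 0, -0.143, 6.5, 0, 0, 1, 0, 0, -0.143, 6.5, 0, 0, 1, 0, 0, -0.143, 6.5, 0, 0, 1, 0, 0, -0.143],
)

```text
clock: 12.6
tool_pos: [0.6047, -0.0794, 0.1469]
orientation: [179.9, 0.0, -51.0]
force: [-0.0, 0.2, -0.1]
opening: 0.0651
gripper_force: 0.0
```

Call:
move_arm(
  moves=[6.5, 0, 0, 1, 0, 0, -0.143, 6.5, 0, 0, 1, 0, 0, -0.143, 6.5, 0, 0, 0, 0, 0, -0.143, 6.5, 0, 0, 0, 0, 0, -0.143, 6.5, 0, 0, 0, 0, 0, -0.143, 6.5, 0, 0, 0, 0, 0, -0.143, 6.5, 0, 0, 0, 0, 0, 0, 6.5, 0, 0, 0, 0, 0, 0],
)

```text
clock: 13.4
tool_pos: [0.605, -0.0793, 0.1276]
orientation: [180.0, 0.0, -2.4]
force: [-0.3, -0.2, -0.3]
opening: 0.0657
gripper_force: 0.0
```

```bash
cat > st.py <<'E'
from m import *
A=[]
for k in range(6):
    p,d,P=snap('top');o=ctrl.get_obs();R0=R.from_euler('xyz',o['orientation'],degrees=True);A.append(np.r_[R0.inv().apply(o['moment']),o['force'],o['tau']])
A=np.array(A);print(o['clock'],o['tool_pos'],o['orientation'],o['joint_pos'].round(1));print('m tool',A.mean(0)[:3].round(3),'F',A.mean(0)[3:6].round(2),'tau',A.mean(0)[6:].round(3));print(A.std(0).round(3))
E
python3 st.py;python3 - <<'E'
from m import *
go([.606,-.078,.014],down(-1.9))
p,d,P=snap('top');save('h',p)
m=(abs(P[...,1]+.09)<.03)&(P[...,0]>.49)&(P[...,0]<.72)&(P[...,2]>.027)&(P[...,2]<.045)
print(m.sum())
# rack tube
L=(P-B[2])@np.stack([up,ry,rz],1)
q=L[(abs(L[...,0])<.12)&(abs(L[...,1])<.02)&(L[...,2]>.03)&(L[...,2]<.045)];print(len(q),np.percentile(q,[1,50,99],0).round(4).tolist())
E
```

```text
13.7 [ 0.60554106 -0.07920928  0.12796996] [ 1.79999988e+02  9.73953056e-04 -2.23222003e+00] [ 10.9  19.5 -15.7  -0.  -54.7  76.9]
m tool [-0.037  0.015 -0.006] F [-0.29  0.01  0.04] tau [-4.0000e-03 -5.3065e+01  2.5481e+01  5.9850e+00  8.3000e-02 -1.9000e-02]
[0.056 0.019 0.022 0.343 0.517 0.257 0.002 0.011 0.016 0.003 0.001 0.039]
d cm [ 0.04 -0.12 11.4 ] rot [ 0.     0.    -0.006] rows 2.3
388
975 [[-0.0919, -0.0163, 0.0303], [0.0118, 0.0006, 0.0335], [0.1018, 0.0173, 0.0373]]
```

View pics/h.png

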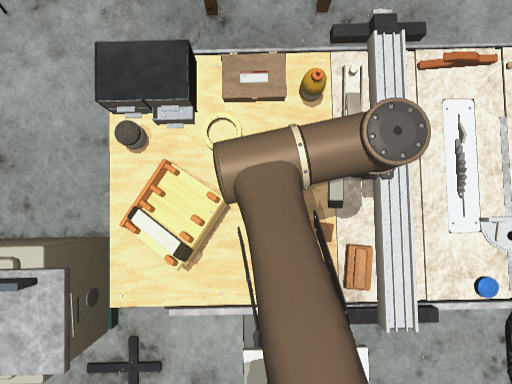

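Top view: tube 2 lies straight in bay 2, about (155,232), and measures centred between the guides. Descending on tube 1.

Call:
move_arm(
  moves=[8, 0, -0.1, 3.5, 0, 0, 0, 8, 0, 0, 3.5, 0, 0, 0, 8, 0, 0, 2.5, 0, 0, 0, 8, 0, 0, 1.5, 0, 0, 0, 8, 0, 0, 0.2, 0, 0, 0, 2.5, 0, 0, 0, 0, 0, 0, 2.5, 0, 0, 0, 0, 0, 0, 2.5, 0, 0, 0, 0, 0, 0],
)

```text
clock: 14.55
tool_pos: [0.6064, -0.0781, 0.0172]
orientation: [-180.0, -0.1, -2.2]
force: [0.2, 0.5, 0.8]
opening: 0.0616
gripper_force: 0.0
```

Call:
move_arm(
  moves=[2.5, 0, 0, 0, 0, 0, 0, 2.5, 0, 0, 0, 0, 0, 0, 2.5, 0, 0, 0, 0, 0, 0, 2.5, 0, 0, -2, 0, 0, 0, 2.5, 0, 0, -4, 0, 0, 0, 2.5, 0, 0, -4, 0, 0, 0, 2.5, 0, 0, -1.2, 0, 0, 0, 2.5, 0, 0, 0, 0, 0, 0],
)

```text
clock: 15.35
tool_pos: [0.6064, -0.0777, 0.1295]
orientation: [-179.9, -0.2, -2.2]
force: [-0.7, -0.3, -4.7]
opening: 0.0335
gripper_force: 30.0
```

```bash
python3 st.py
```

```text
15.65 [ 0.60452505 -0.07827778  0.12596879] [179.97625101   0.19171923  -2.17876873] [ 10.9  19.7 -15.8  -0.  -54.7  76.9]
m tool [-0.037  0.139  0.007] F [-0.25 -0.32 -4.73] tau [ 3.1000e-02 -5.6865e+01  2.7627e+01  6.7740e+00 -5.7000e-02 -0.0000e+00]
[0.011 0.041 0.027 0.449 0.375 0.424 0.018 0.775 0.636 0.178 0.047 0.   ]
```

Tube 1's moment is +0.139 about tool y, against +0.015 empty, so its heavy end is also at tool −x and the placing orientation is the same.

Call:
move_arm(
  moves=[2.5, 0, 0, -2, 0, 0, 0.07, 2.5, 0, 0, -3, 0, 0, 0.143, 2.5, 0, 0, -3, 0, 0, 0.143, 2.5, 0, 0, -2, 0, 0, 0.143, 2.5, 0, 0, 0, 0, 0, 0.143, 2.5, 0, 0, 0, 0, 0, 0.143, 2.5, 0, 0, 0, 0, 0, 0.143, 2.5, 0, 0, 0, 0, 0, 0.143],
)

```text
clock: 16.45
tool_pos: [0.6051, -0.0782, 0.2266]
orientation: [179.9, 0.0, -63.9]
force: [0.1, -0.1, -3.9]
opening: 0.0336
gripper_force: 30.0
```

Call:
move_arm(
  moves=[2.5, 0, 0, 0, 0, 0, 0.143, 2.5, 0, 0, 0, 0, 0, 0.143, 2.5, 0, 0, 0, 0, 0, 0.143, 2.5, 0, 0, 0, 0, 0, 0.143, 2.5, 0, 0, 0, 0, 0, 0.143, 2.5, 0, 0, 0, 0, 0, 0.143, 2.5, 0, 0, 0, 0, 0, 0.143, 2.5, 0, 0, 0, 0, 0, 0.07],
)

```text
clock: 17.25
tool_pos: [0.605, -0.0782, 0.2264]
orientation: [179.9, -0.1, -125.2]
force: [0.8, -0.6, -4.6]
opening: 0.0335
gripper_force: 30.0
```

Call:
move_arm(
  moves=[2.5, -3, 2.58, 0, 0, 0, 0, 2.5, -3.9, 3.3, 0, 0, 0, 0, 2.5, -3.9, 3.3, 0, 0, 0, 0, 2.5, -3.9, 3.3, 0, 0, 0, 0, 2.5, -3.9, 3.3, 0, 0, 0, 0, 2.5, -3.9, 3.3, 0, 0, 0, 0, 2.5, -3.9, 3.3, 0, 0, 0, 0, 2.5, -3.9, 3.38, 0, 0, 0, 0],
)

```text
clock: 18.05
tool_pos: [0.5674, 0.3113, 0.2266]
orientation: [180.0, -0.1, -124.9]
force: [1.2, 0.1, -3.7]
opening: 0.0336
gripper_force: 30.0
```

Call:
move_arm(
  moves=[2.5, 0, 0, 0, 0, 0.131, 0, 2.5, 0, 0, 0, 0, 0.131, 0, 2.5, 0, 0, 0, 0, 0.131, 0, 2.5, 0, 0, 0, 0, 0.131, 0, 2.5, 0, 0, 0, 0, 0, 0, 2.5, 0, 0, 0, 0, 0, 0],
)

```text
clock: 18.65
tool_pos: [0.5684, 0.3101, 0.2241]
orientation: [179.9, -30.2, -124.8]
force: [0.4, -1.1, -3.6]
opening: 0.0339
gripper_force: 30.0
```

```bash
python3 st.py; python3 -c "
from m import *
go(*place(1,.05));print(place(1,.05)[0])"
```

```text
18.95 [0.56849908 0.30917903 0.23019614] [-179.96427993  -29.7879268  -124.93425171] [  47.9   35.6   16.9    3.7 -100.9  -83.1]
m tool [ 0.041 -2.388  0.031] F [-0.15 -0.01 -3.82] tau [ 3.0500e-01 -7.5728e+01  2.8581e+01  7.8310e+00 -2.3090e+00 -1.7000e-02]
[9.000e-03 1.400e-02 2.900e-02 8.550e-01 4.680e-01 3.550e-01 1.680e-01
 1.236e+00 2.750e-01 1.270e-01 2.700e-02 1.000e-03]
d cm [-3.6   0.55  9.51] rot [-0.001  0.004  0.001] rows 1.9
[0.55485248 0.29914118 0.12980127]
```

The joint-5 torque sign agrees (−0.14 when lifted, −2.3 when tilted), so both placements are right. Descending into bay 1.

Call:
move_arm(
  moves=[2.5, -3.6, 0.55, 0, 0, 0, 0, 2.5, 0, 0, 3, 0, 0, 0, 2.5, 0, 0, 3.5, 0, 0, 0, 2.5, 0, 0, 3, 0, 0, 0, 2.5, 0, 0, 0, 0, 0, 0, 2.5, 0, 0, 0, 0, 0, 0],
)

```text
clock: 19.55
tool_pos: [0.5549, 0.2991, 0.1291]
orientation: [-180.0, -29.9, -124.9]
force: [-0.2, 1.1, -2.9]
opening: 0.0336
gripper_force: 30.0
```

```bash
python3 ck.py 1 1; python3 ck.py 1 1
```

```text
[0.55554146 0.29979177 0.12968471] [ 0.54630426  0.50641133 -3.24769891] [ 2.00821088 -1.46934912 -0.01080231] 0.03367977849740634
d cm [0.09 0.03 3.04] rot [-0.002  0.003  0.001] rows 0.6
0 [nan, nan, nan]
[0.55568166 0.30015154 0.12981132] [ 0.35183021 -0.1613893  -3.77454213] [ 1.97329443 -1.45631984 -0.02257556] 0.03380308915488896
d cm [0.12 0.02 3.07] rot [-0.002  0.004  0.001] rows 0.6
0 [nan, nan, nan]
  return np.nanmean(a, axis, out=out, keepdims=keepdims)
  return np.nanmean(a, axis, out=out, keepdims=keepdims)
```

Call:
move_arm(
  moves=[2.5, 0, 0, 1.2, 0, 0, 0, 2.5, 0, 0, 1.1, 0, 0, 0, 2.5, 0, 0, 0.5, 0, 0, 0, 2.5, 0, 0, 0.1, 0, 0, 0, 2.5, 0, 0, 0, 0, 0, 0],
)

```text
clock: 20.15
tool_pos: [0.5466, 0.2884, 0.1049]
orientation: [-179.9, -29.9, -124.8]
force: [-1.9, 5.3, 10.7]
opening: 0.0342
gripper_force: 30.0
```

Call:
move_arm(
  moves=[2.5, 0, 0, 0.1, 0, 0, 0, 2.5, 0, 0, 0, 0, 0, 0],
)

```text
clock: 20.35
tool_pos: [0.5466, 0.2884, 0.1048]
orientation: [-179.9, -29.8, -124.8]
force: [-2.5, 6.8, 15.6]
opening: 0.0338
gripper_force: 30.0
```

```bash
python3 st.py; python3 -c "
from m import *
go(*place(1,.0193))"
```

```text
20.65 [0.54665247 0.2883863  0.1048506 ] [-179.90836891  -29.82842702 -124.83405523] [ 48.1  37.9   4.2   3.6 -85.9 -84.1]
m tool [-2.593 -0.256 -0.003] F [-2.72  6.77 14.97] tau [-4.3820e+00 -6.6206e+01  1.9487e+01  5.9230e+00  5.8000e-02 -2.9000e-02]
[0.016 0.025 0.033 0.435 0.294 0.602 0.007 0.    0.001 0.001 0.    0.   ]
d cm [ 0.08 -0.05  0.23] rot [-0.003  0.003  0.003] rows 0.0
```

Contact came about 2 mm early, with a sideways force. I'll look before releasing.

```bash
python3 - <<'E'
from m import *
a,_,P=snap('side');b,_,Pt=snap('top')
cv2.imwrite('pics/i.png',np.hstack([cv2.resize(a[180:372,130:386],(400,300)),cv2.resize(b[130:280,100:300],(400,300))])[...,::-1])
for Q in(P,Pt):
    L=(Q-B[1])@np.stack([up,ry,rz],1)
    w=(abs(L[...,0])<.115)&(abs(L[...,1])<.024)&(L[...,2]>.027)&(L[...,2]<.05);q=L[w];print(len(q))
    if len(q)>10:print(np.nanpercentile(q,[1,50,99],0).round(4).tolist(),np.polyfit(q[:,0],q[:,2],1))
E
```

```text
0
716
[[-0.0331, -0.0205, 0.0284], [0.0432, 0.0001, 0.0335], [0.1055, 0.021, 0.0457]] [-0.00867413  0.03404558]
```

View pics/i.png

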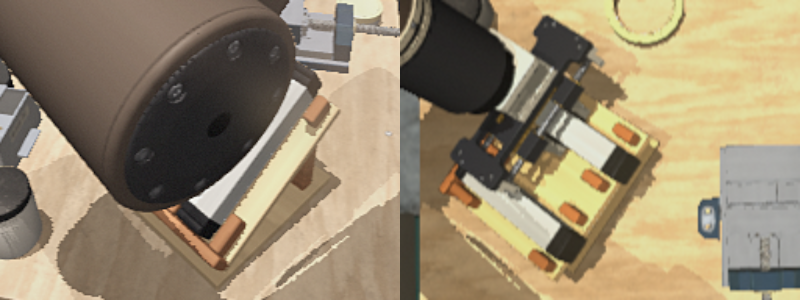

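The views show tube 1 in bay 1 between its guides. Its top measures 34 mm off the board, so it is already seated and I was only pressing it down. I'll back off 1.5 mm and release.

Call:
move_arm(
  moves=[2.5, 0, 0, -0.15, 0, 0, 0, 2.5, 0, 0, 0, 0, 0, 0],
)

```text
clock: 20.95
tool_pos: [0.5467, 0.2884, 0.1049]
orientation: [-180.0, -29.9, -124.9]
force: [-1.3, 4.9, 10.2]
opening: 0.0338
gripper_force: 30.0
```

Call:
move_arm(
  moves=[3.7, 0, 0, 0, 0, 0, 0, 4, 0, 0, 0, 0, 0, 0, 5, 0, 0, 0, 0, 0, 0, 6, 0, 0, 0, 0, 0, 0, 6, 0, 0, 0, 0, 0, 0],
)

```text
clock: 21.45
tool_pos: [0.5464, 0.2874, 0.1028]
orientation: [-180.0, -30.1, -124.9]
force: [0.0, -0.1, -0.3]
opening: 0.0569
gripper_force: 0.0
```

Call:
move_arm(
  moves=[6, 0, 0, -1.5, 0, 0, 0, 6, 0, 0, -3, 0, 0, 0, 6, 0, 0, -4, 0, 0, 0, 6, 0, 0, -4, 0, 0, 0, 6, 0, 0, -2, 0, 0, 0, 6, 0, 0, 0, 0, 0, 0],
)

```text
clock: 22.05
tool_pos: [0.5893, 0.3485, 0.231]
orientation: [-179.9, -29.8, -124.9]
force: [-0.1, -0.7, -1.1]
opening: 0.0598
gripper_force: 0.0
```

Call:
move_arm(
  moves=[6.5, 0, 0, -1, 0, -0.131, 0, 6.5, 0, 0, 0, 0, -0.131, 0, 6.5, 0, 0, 0, 0, -0.131, 0, 6.5, 0, 0, 0, 0, -0.131, 0, 6.5, 3, -3.3, 0, 0, 0, 0, 6.5, 3, -3.3, 0, 0, 0, 0, 6.5, 3, -3.3, 0, 0, 0, 0, 6.5, 3, -3.3, 0, 0, 0, 0],
)

```text
clock: 22.85
tool_pos: [0.6297, 0.1752, 0.2367]
orientation: [180.0, -0.0, -124.9]
force: [0.3, -0.5, 0.8]
opening: 0.0651
gripper_force: 0.0
```

Call:
move_arm(
  moves=[6.5, 3, -3.3, 0, 0, 0, 0, 6.5, 3, -3.3, 0, 0, 0, 0, 6.5, 3, -3.3, 0, 0, 0, 0, 6.5, 3, -3.3, 0, 0, 0, 0, 6.5, 3, -3.3, 0, 0, 0, 0, 6.5, 0, 0, 0, 0, 0, 0, 6.5, 0, 0, 0, 0, 0, 0],
)

```text
clock: 23.55
tool_pos: [0.6792, -0.0417, 0.2361]
orientation: [179.9, -0.1, -125.1]
force: [0.6, 1.1, -0.6]
opening: 0.0649
gripper_force: 0.0
```

```bash
python3 - <<'E'
from m import *
a,_,P=snap('side');b,_,Pt=snap('top')
cv2.imwrite('pics/j.png',np.hstack([cv2.resize(a[180:372,150:406],(400,300)),cv2.resize(b[130:280,100:300],(400,300))])[...,::-1])
for Q,n in((P,'side'),(Pt,'top')):
  for k in(1,2):
    L=(Q-B[k])@np.stack([up,ry,rz],1)
    w=(abs(L[...,0])<.115)&(abs(L[...,1])<.024)&(L[...,2]>.029)&(L[...,2]<.05);q=L[w]
    print(n,k,len(q),np.nanpercentile(q,[1,50,99],0).round(4).tolist(),np.polyfit(q[:,0],q[:,2],1).round(4),np.polyfit(q[:,0],q[:,1],1).round(4))
print(ctrl.get_obs()['clock'])
E
```

```text
side 1 1998 [[-0.0935, -0.0182, 0.0296], [-0.0002, -0.0025, 0.0337], [0.101, 0.0158, 0.036]] [0.0004 0.0336] [ 0.0059 -0.0023]
side 2 2633 [[-0.0952, -0.0178, 0.0296], [-0.0021, -0.0019, 0.0336], [0.0995, 0.016, 0.036]] [0.0004 0.0335] [ 0.0043 -0.0018]
top 1 972 [[-0.0925, -0.0166, 0.0299], [0.0142, 0.0001, 0.0337], [0.104, 0.0168, 0.0375]] [0.0002 0.0337] [-0.0016  0.0001]
top 2 998 [[-0.094, -0.0164, 0.0296], [0.0135, 0.0004, 0.0334], [0.103, 0.0172, 0.0371]] [-0.0006  0.0334] [0.0039 0.0005]
23.65
```

View pics/j.png

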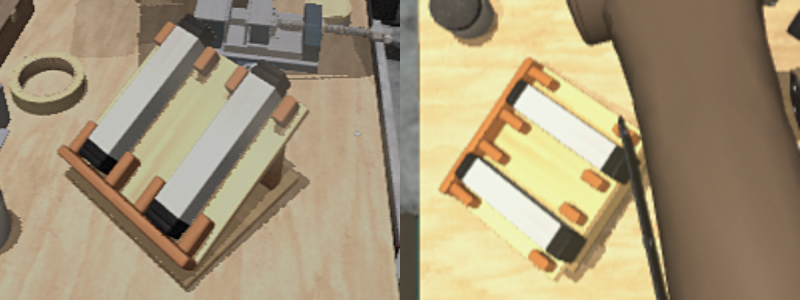

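Both tubes lie flat and straight between the guides, with lower ends a few mm from the ledge and the arm clear of them. Handing in.

```bash
python3 -c "
from plant import ctrl
print(ctrl.close_job())"
```

```text
the job is handed in; nothing more can be done
None
```

Both tubes lie flat in their own bays (tube_2 in bay_2, tube_1 in bay_1), heavy ends downhill by the wrist-moment test and within a few mm of the ledge; I handed the job in at about 24 s, and no verdict was returned.

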